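# Shut the marked stopcock under the sliding cover of a lab bench service box

## Task

Without lifting anything, push the sliding cover of the service box all the way aside onto the closed deck to uncover the two stopcocks, then push the marked handle (the lever with the round disc at its end) clockwise until it is fully shut, lying across its pipe. Leave the cover aside, the plain lever as it is and everything else on the bench where it stands, and finish with the hand clear.

Things in the scene. Friction and masses are not known exactly. Their poses are not given: they have to be found in the camera images.
- valve_box: white fixed service box, 180 (own x) x 520 mm (own y), 68 mm high; rails on both long sides reach 82 mm; ledge on its far side (x 90 to 160 mm), 68 mm high. Origin: centre of the 180 x 520 underside; z up, yaw within 0.2 rad. y -252 to 4 mm: open well (160 mm wide in x, floor 6 mm high) under the cover; y 4 to 260 mm: closed deck, 68 mm high. The cover opens along own +y
- cover (a joint): aluminium cover plate, 160 (x) x 250 (y) x 8 mm, its top 78 mm above the bench. Value in m along the box's +y: 0 = well covered, 0.24 = stop, fully aside on the deck; starts at 0 to 0.03. About 2.5 N of friction plus light damping; stays where left. It lies loose on its runners (about 0.5 kg) and must not be lifted
- cover_rib (a point): middle of the top edge of the black upright rib on the cover, 107 mm above the bench. The rib is 90 mm long in box x, 12 mm thick in box y, and stands 29 mm above the plate; it sits at the middle of the cover. Push on its -y side to open
- marked_valve: fixed brass stopcock in the well, its pipe along box x. Origin on the handle's upright turning axis, 6 mm above the bench; axes parallel to the box's. Pipe and body reach 40 mm above the bench, the 18 mm spindle higher. The two turning axes are 110 mm apart, at box x about 38 mm, box y -185 and -75 mm; which is the marked one varies
- marked_handle (a joint): angle in rad of the marked steel handle: 0 = open, along the pipe, pointing to the box's -x (towards the robot); grows clockwise seen from above; 1.571 = stop, fully shut, pointing to the box's +y. Starts at 0 to 0.25, stays where left; about 0.15 N m of friction
- marked_end (a point): centre of the round disc (28 mm diameter, 12 mm thick) at the end of the marked handle, 51 mm from the turning axis; lever is a flat bar 13 mm wide and 12 mm thick, reaching 65 mm from the axis with its disc, its top 62 mm and its underside 50 mm above the bench
- plain_valve: the other stopcock, alike; origin on its turning axis, 6 mm above the bench
- plain_end (a point): point 51 mm from the turning axis on the plain lever: a straight bar 13 mm wide, 65 mm long, no disc, also open (pointing towards the robot, within 0.25 rad); leave as it is
- reagent_jar: closed amber glass jar, 40 mm diameter, 55 mm high, standing on the service box's rear ledge (68 mm above the bench); origin under its centre; leave alone
- beaker: open glass beaker, 64 mm diameter, 85 mm high, on the bench on the robot's side of the box; origin under its centre; leave alone
- bulb: black rubber pipette bulb standing upright, 50 mm diameter, 65 mm high, on the bench on the robot's side of the box; origin under its centre; leave alone
- dish: shallow glass dish, 90 mm diameter, 18 mm high, on the bench on the robot's side of the box; origin under its centre; leave alone
- bottle: amber glass bottle with black cap, 60 mm diameter, 130 mm high, on the bench beside the left end of the box; origin under its centre; leave alone
- weight: steel calibration weight with a knob, 32 mm diameter, 45 mm high, standing on the box's rear ledge behind the well; origin under its centre; leave alone

How it is judged:
On the way, in this order (a step that is already met when the one before it is completed fails the run):
1. the cover is pushed fully aside (value of joint cover above 0.225 m and value of joint marked_handle below 0.5 rad), for 0.2 s.
2. the marked handle is pushed fully shut (value of joint marked_handle above 1.46 rad), for 0.2 s.
At the end, for the whole second after the job is handed in: The cover is within 15 mm of its open stop, the marked handle within 0.11 rad (6 degrees) of its shut stop and at rest, the plain lever's end within 12 mm of where it was, and every bystander within 25 mm of its place (value of joint cover above 0.225 m and value of joint marked_handle above 1.46 rad and distance of plain_end from where it was at the start of the episode below 0.012 m and velocity of joint marked_handle below 0.05 rad/s and distance of each of reagent_jar, beaker, bulb, dish, bottle, weight from where it was at the start of the episode below 0.025 m); the robot touches nothing.
It fails at once if the cover is lifted more than 10 mm off its runners (z of cover_rib in the frame of valve_box above 0.117 m).
It fails at once if the plain lever is pushed (its end moves more than 12 mm) (distance of plain_end from where it was at the start of the episode above 0.012 m).
It fails at once if a bystander is lifted, tipped or moved by more than 25 mm (distance of any of reagent_jar, beaker, bulb, dish, bottle, weight from where it was at the start of the episode above 0.025 m or angle between any of reagent_jar, beaker, bulb, dish, bottle, weight's own z axis and vertical above 0.5 rad).
It also fails if it takes over 53 s, if anything falls off the work surface, if the arm or the gripper's body presses on something with over 40 N, if the wrist force passes 120 N, or if a joint passes its speed limit or range.

## Robot

A 6-joint arm with a two-finger parallel gripper is mounted at the origin on the work surface. World frame = base frame: x ahead of the robot, y to its left, z up, the work surface at z = 0. Lengths are in m, angles in rad, forces in N, time in s.
With the tool pointing down it reaches from about 0.25 to 0.725 m from the base axis. Payload 4 kg.
Tool frame: the origin (TCP) lies at the very end of the fingers, on their centre line; the grasp point (between the pads) lies 19 mm behind it; z points along the fingers, y is the direction in which the jaws open and shut (so a half turn about z gives the same grasp; the last joint's range is limited). The gripper opens to 85 mm and grips with 20 to 120 N. Pads are 22 mm wide; open, the fingers measure 114 mm over their backs; the gripper's body (76 mm by 85 mm) begins 54 mm behind the grasp point. The pads swing forward as they close: fully open they stand 13 mm farther back than shut.
Start: joints at [1.329, 0.241, 0.005, 1.335, 0, 1.571], TCP at [0.12, 0.485, 0.231] pointing down, gripper open.
Joint ranges: [-2.72, 2.72], [-1.05, 1.87], [-1.09, 1.28], [-1.99, 2.15], [-1.42, 1.44], [-3.14, 3.14]. Speed limits (rad/s): [2.79, 2.79, 3.14, 3.14, 3.14, 3.14].

## Interface

Orientations are given as a unit quaternion [x, y, z, w].
In Python, from workcell import bot, camera gives the robot as it stands. The module is installed in compiled form; this text tells all that it offers.
- The arm moves only by the tool send_rows, never from a script. Its argument "deltas" is a list of rows, each an object with "grip": the opening, from 0 (shut) to 1 (fully open); "translation": the shift along the tool's x, y, z in m, a list of three; "twist": the turn, a rotation vector about the tool's x, y, z in degrees, a list of three. A call has 1 to 5 rows; each row is the pose to reach, as a shift and turn from the pose measured when the call began, along the tool's axes at that moment; what a row does not reach only later rows make up. A row lasts 1/8 s, in which the tool goes at most 62.5 mm and 10.7 degrees, less where a joint would pass 70% of its speed; a pose out of reach is approached as far as the arm can. A call with a gripper value outside its range is refused whole. The fingers move at their own pace and stop on an object; the grip force is fixed at half the most. Time passes only in rows, so rows that repeat a pose let the fingers close. It gives the time, the measured TCP pose, the force and the opening at its end, in the units of the state.
- bot.get_obs(): the state, without advancing time (a new reading comes with each control period).
- camera(name): name is "side" or "top" or "wrist"; returns a dict with "color" (384x512x3 uint8, blue, green, red), "intrinsics" (3x3 intrinsics, pixels), "xyz" and "rotation" of the camera in the world. Camera axes: x right, y down, z forward; pixel columns grow to the right and rows downward; lengths in m; the calibration is good to about 2 mm. A picture is of the moment at which its call begins. There is no depth.
- bot.job_done(): hands the job in, once; it reports no verdict.
The state is a dict: "clock": time; "joint_pos": joint angles; "joint_vel": joint speeds; "tau": joint torques, N m; "eef_pos": TCP position; "tool_rot": TCP orientation; "ft_force": force on the tool from outside, world axes, zero at the start; "ft_torque": the same for the moment, N m; "grip_width": finger opening in m.
Only numpy, scipy, OpenCV 4.12 (cv2) and the standard library are available. Lean on these libraries where they do the work, as an engineer would, in place of code of your own. Each camera call takes 0.05 s, during which the arm holds its last target.

## Working session

There is one attempt and no reset: what is moved stays moved. The work goes in short steps, Python scripts to look and compute and a tool call to move; the robot and the scene stay as the last step left them, time stands still between calls to the robot, and variables do not carry over. Pictures are saved under pics/ and viewed, and the job is handed in when it is done.

Besides the shell and the picture viewer there is one more tool, called after "Call:" by a JSON object that holds its "api" and its "payload", one argument or row to a line. send_rows: Moves the arm, as the interface text tells. Its arguments: {"type":"object","properties":{"deltas":{"type":"array","items":{"type":"object","properties":{"grip":{"type":"number"},"translation":{"type":"array","items":{"type":"number"}},"twist":{"type":"array","items":{"type":"number"}}}}}},"required":["deltas"]}

```bash
mkdir -p pics
python3 - <<'E'
from workcell import bot,camera
import cv2
o=bot.get_obs(); print({k:o[k] for k in('clock','eef_pos','tool_rot','grip_width','ft_force')})
for n in('top','side'):
    c=camera(n); cv2.imwrite(f'pics/{n}0.png',c['color']); print(n,c['intrinsics'],c['xyz'],c['rotation'])
E
```

```text
{'clock': 0.0, 'eef_pos': array([0.11958248, 0.48483704, 0.23040395]), 'tool_rot': array([ 1.20614103e-01,  9.92698916e-01, -1.04125467e-03, -1.23774165e-04]), 'grip_width': 0.08530652166246168, 'ft_force': array([ 0.2739053 ,  0.63513447, -0.09857179])}
top [[498.03013596   0.         260.75449037]
 [  0.         498.03013596 182.47572076]
 [  0.           0.           1.        ]] [0.32306874 0.07303155 1.20995901] [-0.70237892  0.70338671 -0.07707587  0.07726772]
side [[376.99125262   0.         253.39286986]
 [  0.         376.99125262 198.39608017]
 [  0.           0.           1.        ]] [ 0.47735806 -0.59584247  0.45928342] [ 0.85969932 -0.06674589  0.02547285 -0.50577979]
```

View pics/top0.png

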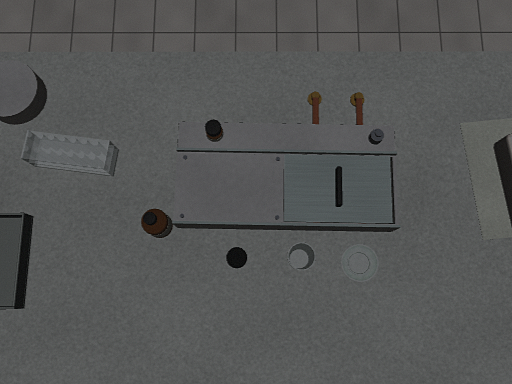

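View pics/side0.png

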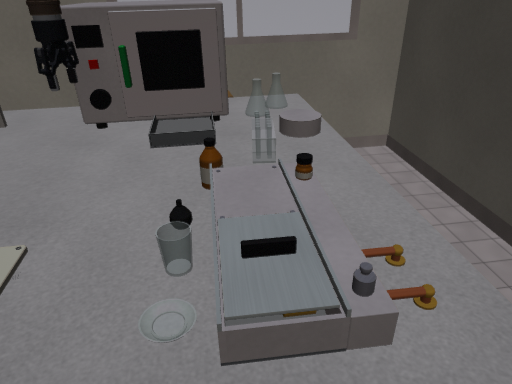

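```bash
cat > h.py <<'E'
import numpy as np,cv2
from scipy.spatial.transform import Rotation as R
def proj(c,p):
    q=R.from_quat(c['rotation']).inv().apply(np.atleast_2d(p)-c['xyz']); k=c['intrinsics']
    return (q/q[:,2:])@k.T
def ray(c,uv,z):
    uv=np.atleast_2d(uv).astype(float); d=np.c_[uv,np.ones(len(uv))]@np.linalg.inv(c['intrinsics']).T
    d=R.from_quat(c['rotation']).apply(d); t=(z-c['xyz'][2])/d[:,2]
    return c['xyz']+t[:,None]*d
E
python3 - <<'E'
from h import *
from workcell import bot,camera
c=camera('top'); im=c['color']
print(R.from_quat(c['rotation']).as_matrix().round(3))
print('base,tcp px',proj(c,[[0,0,0],bot.get_obs()['eef_pos']]))
# rib
g=im.max(2); m=((g<45)*255).astype('uint8')
n,l,s,ce=cv2.connectedComponentsWithStats(m)
for i in range(1,n):
    if s[i,4]>40: print(s[i],ce[i].round(1))
i=[i for i in range(1,n) if abs(ce[i][0]-338)<5 and abs(ce[i][1]-186)<8]
for k in i:
    pts=np.argwhere(l==k)[:,::-1].astype(np.float32); r=cv2.minAreaRect(pts); print(r, ray(c,cv2.boxPoints(r),.107).round(4))
cv2.imwrite('pics/crop0.png',cv2.resize(im[80:290,130:410],None,fx=2.8,fy=2.8,interpolation=cv2.INTER_CUBIC))
E
```

```text
[[-0.001 -0.976  0.217]
 [-1.     0.001  0.   ]
 [-0.    -0.217 -0.976]]
base,tcp px [[293.92306248 441.47671351   1.        ]
 [ 36.14841153 407.32546653   1.        ]]
[  0  72  47  52 702] [ 29.7 106.3]
[205 120  18  22 288] [213.4 129.9]
[369 134  13  10  48] [373.2 140.2]
[494 136  18  88 780] [504.7 170. ]
[177 150 220   6 314] [283.9 152.2]
[375 157  20  67 124] [390.9 195.1]
[335 166   7  41 263] [338.2 185.9]
[ 142  209  257   29 1355] [246.8 225.8]
[  0 213  33  96 947] [ 23.1 262.3]
[  0 215  22   3  66] [ 10.5 216. ]
[226 247  21  21 342] [236.3 257.2]
((338.0, 186.0), (40.0, 6.0), 90.0) [[ 0.6065 -0.0966  0.107 ]
 [ 0.6065 -0.1103  0.107 ]
 [ 0.5139 -0.1069  0.107 ]
 [ 0.5139 -0.0934  0.107 ]]
```

View pics/crop0.png

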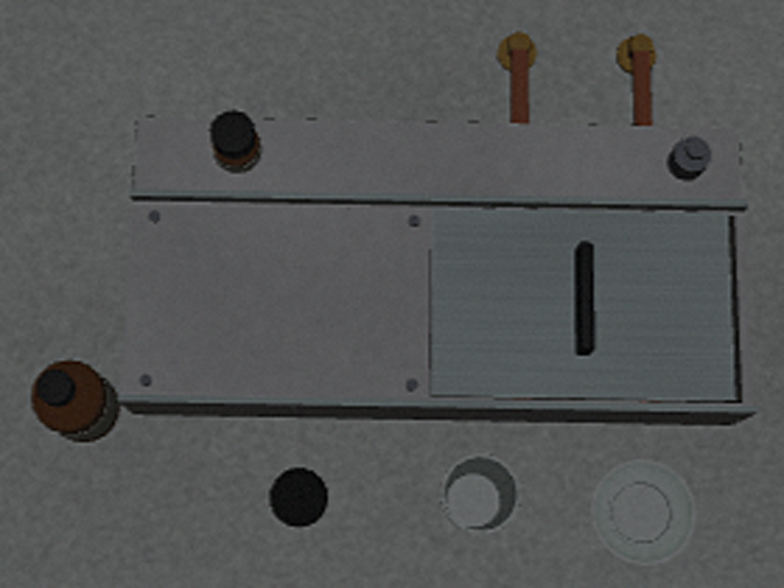

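Run:
```python
from h import *
from workcell import bot,camera
c=camera('top')
f=lambda x:(np.array(x,float)+.5)/2.8-.5+np.array([130,80])
P=ray(c,f([[118,401],[755,412],[132,197],[746,207]]),.082); print(P.round(4))
for a,b in((0,1),(2,3)):
    d=P[a]-P[b]; print('len',np.linalg.norm(d),'yaw',np.arctan2(-d[0],d[1]))
P2=ray(c,f([[430,248],[430,396],[729,216],[739,402],[134,121],[741,126]]),.078);print(P2.round(4))
L=ray(c,f([[134,121],[741,126]]),.068);print(L)
for n,z,p in (('jar',.123,[233,132]),('bulb',.065,[299,495]),('beaker',.085,[488,488]),('dish',.018,[643,512]),('bottle',.13,[56,387]),('weight',.113,[694,153])): print(n,ray(c,f([p]),z).round(3))
im=c['color']
cv2.imwrite('pics/c1.png',cv2.resize(im[140:240,280:410],None,fx=6,fy=6,interpolation=cv2.INTER_CUBIC))
```

```text
[[ 0.4797  0.276   0.082 ]
 [ 0.47   -0.2419  0.082 ]
 [ 0.6523  0.2707  0.082 ]
 [ 0.6428 -0.245   0.082 ]]
len 0.5179867985051053 yaw -0.018807675788867065
len 0.5157780141411562 yaw -0.01842690391668994
[[ 0.6087  0.0204  0.078 ]
 [ 0.484   0.0218  0.078 ]
 [ 0.6361 -0.2314  0.078 ]
 [ 0.4787 -0.2305  0.078 ]
 [ 0.721   0.272   0.078 ]
 [ 0.7157 -0.2462  0.078 ]]
[[ 0.72448222  0.27378862  0.068     ]
 [ 0.71914837 -0.2490372   0.068     ]]
jar [[0.696 0.183 0.123]]
bulb [[0.405 0.129 0.065]]
beaker [[ 0.409 -0.023  0.085]]
dish [[ 0.394 -0.16   0.018]]
bottle [[0.484 0.316 0.13 ]]
weight [[ 0.68  -0.196  0.113]]
```

View pics/c1.png

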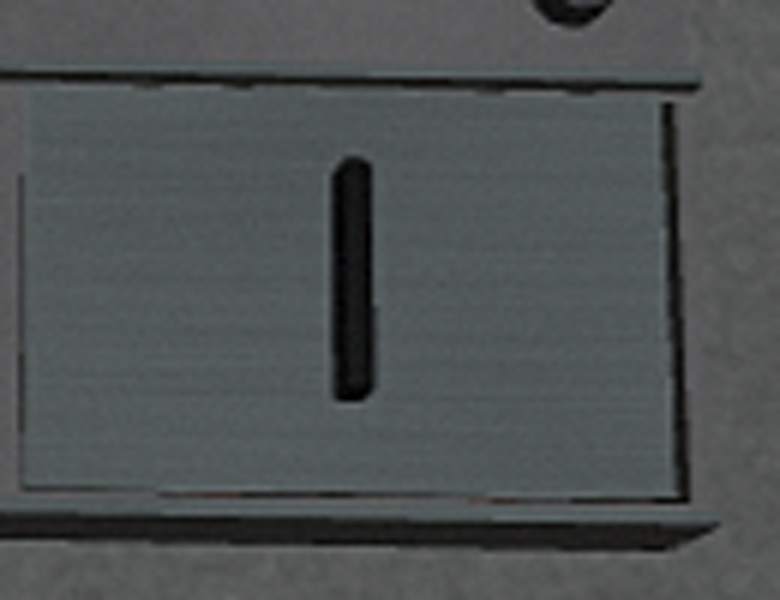

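Call:
{"api": "send_rows", "payload": {
  "deltas": [
    {"grip":0,"translation":[-0.045,-0.04,0],"twist":[0,0,-6.4]},
    {"grip":0,"translation":[-0.09,-0.08,0],"twist":[0,0,-12.8]},
    {"grip":0,"translation":[-0.135,-0.12,0],"twist":[0,0,-12.8]},
    {"grip":0,"translation":[-0.18,-0.16,0],"twist":[0,0,-12.8]},
    {"grip":0,"translation":[-0.225,-0.2,0],"twist":[0,0,-12.8]}
  ]
}}

```text
clock: 0.82
eef_pos: [0.2909, 0.2354, 0.2311]
tool_rot: [0.009, 1.0, -0.0, 0.0]
ft_force: [2.1, 0.5, -0.2]
grip_width: -0.0001
```

Call:
{"api": "send_rows", "payload": {
  "deltas": [
    {"grip":0,"translation":[-0.034,-0.0475,0],"twist":[0,0,0]},
    {"grip":0,"translation":[-0.068,-0.095,0],"twist":[0,0,0]},
    {"grip":0,"translation":[-0.102,-0.1425,0],"twist":[0,0,0]},
    {"grip":0,"translation":[-0.136,-0.19,0],"twist":[0,0,0]},
    {"grip":0,"translation":[-0.17,-0.2375,0],"twist":[0,0,0]}
  ]
}}

```text
clock: 1.45
eef_pos: [0.4575, -0.0069, 0.2314]
tool_rot: [0.009, 1.0, -0.0, 0.0]
ft_force: [1.0, 0.8, 0.0]
grip_width: -0.0002
```

Call:
{"api": "send_rows", "payload": {
  "deltas": [
    {"grip":0,"translation":[-0.034,-0.0475,0],"twist":[0,0,0]},
    {"grip":0,"translation":[-0.068,-0.095,0],"twist":[0,0,0]},
    {"grip":0,"translation":[-0.1,-0.14,0],"twist":[0,0,0]},
    {"grip":0,"translation":[-0.1,-0.14,0],"twist":[0,0,0]}
  ]
}}

```text
clock: 1.95
eef_pos: [0.556, -0.1519, 0.2296]
tool_rot: [0.011, 1.0, -0.0, -0.0]
ft_force: [-0.4, 1.0, -1.9]
grip_width: -0.0003
```

Call:
{"api": "send_rows", "payload": {
  "deltas": [
    {"grip":0,"translation":[0,0,0.05],"twist":[0,0,0]},
    {"grip":0,"translation":[0,0,0.1],"twist":[0,0,0]},
    {"grip":0,"translation":[0,0,0.115],"twist":[0,0,0]},
    {"grip":0,"translation":[0,0,0.115],"twist":[0,0,0]}
  ]
}}

```text
clock: 2.45
eef_pos: [0.5553, -0.1512, 0.1145]
tool_rot: [0.011, 1.0, -0.0, -0.001]
ft_force: [0.8, 0.0, -0.5]
grip_width: -0.0001
```

Run:
```python
from h import *
from workcell import bot,camera
a=camera('side')['color'];b=camera('wrist')['color']
cv2.imwrite('pics/s1.png',cv2.resize(np.hstack([a,b]),(800,300)))
```

```text
(no output)
```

View pics/s1.png

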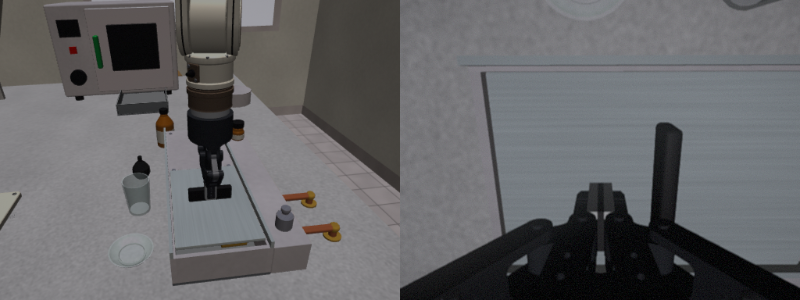

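Call:
{"api": "send_rows", "payload": {
  "deltas": [
    {"grip":0,"translation":[-0.004,0,0.015],"twist":[0,0,0]},
    {"grip":0,"translation":[-0.004,0,0.025],"twist":[0,0,0]},
    {"grip":0,"translation":[-0.004,0.02,0.025],"twist":[0,0,0]},
    {"grip":0,"translation":[-0.004,0.04,0.025],"twist":[0,0,0]},
    {"grip":0,"translation":[-0.004,0.06,0.025],"twist":[0,0,0]}
  ]
}}

```text
clock: 3.18
eef_pos: [0.5622, -0.0909, 0.0915]
tool_rot: [0.011, 1.0, -0.001, 0.001]
ft_force: [-0.3, -4.1, -3.0]
grip_width: 0.0001
```

Call:
{"api": "send_rows", "payload": {
  "deltas": [
    {"grip":0,"translation":[0,0.025,0],"twist":[0,0,0]},
    {"grip":0,"translation":[0,0.05,0],"twist":[0,0,0]},
    {"grip":0,"translation":[0,0.075,0],"twist":[0,0,0]},
    {"grip":0,"translation":[0,0.1,0],"twist":[0,0,0]},
    {"grip":0,"translation":[0,0.12,0],"twist":[0,0,0]}
  ]
}}

```text
clock: 3.8
eef_pos: [0.5645, 0.0308, 0.0915]
tool_rot: [0.01, 1.0, -0.002, 0.001]
ft_force: [-0.1, -3.6, -0.1]
grip_width: -0.0
```

Run:
```python
from h import *
from workcell import bot,camera
a=camera('side')['color'];b=camera('top')['color']
cv2.imwrite('pics/s2.png',cv2.resize(np.hstack([a,b]),(800,300)))
```

```text
(no output)
```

View pics/s2.png

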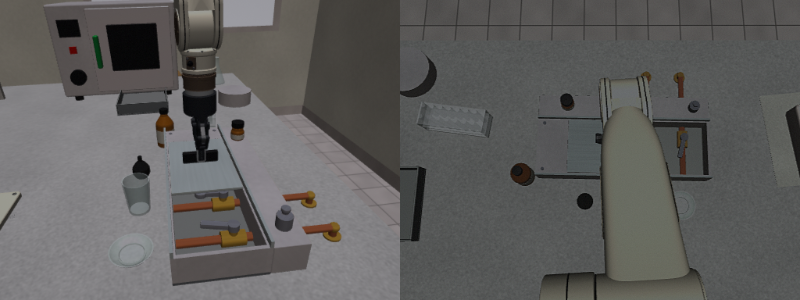

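Call:
{"api": "send_rows", "payload": {
  "deltas": [
    {"grip":0,"translation":[0,0.02,0],"twist":[0,0,0]},
    {"grip":0,"translation":[0,0.04,0],"twist":[0,0,0]},
    {"grip":0,"translation":[0,0.06,0],"twist":[0,0,0]},
    {"grip":0,"translation":[0,0.07,0],"twist":[0,0,0]},
    {"grip":0,"translation":[0,0.073,0],"twist":[0,0,0]}
  ]
}}

```text
clock: 4.53
eef_pos: [0.5664, 0.1061, 0.0917]
tool_rot: [0.009, 1.0, -0.0, 0.001]
ft_force: [-0.4, -2.8, 0.0]
grip_width: 0.0002
```

Call:
{"api": "send_rows", "payload": {
  "deltas": [
    {"grip":0,"translation":[0,0.003,0],"twist":[0,0,0]},
    {"grip":0,"translation":[0,0.006,0],"twist":[0,0,0]},
    {"grip":0,"translation":[0,0.007,0],"twist":[0,0,0]}
  ]
}}

```text
clock: 4.9
eef_pos: [0.5664, 0.1093, 0.0918]
tool_rot: [0.01, 1.0, -0.004, 0.001]
ft_force: [-1.3, -13.2, 2.2]
grip_width: -0.0002
```

Call:
{"api": "send_rows", "payload": {
  "deltas": [
    {"grip":0,"translation":[0,-0.01,0],"twist":[0,0,0]},
    {"grip":0,"translation":[0,-0.015,-0.01],"twist":[0,0,0]},
    {"grip":0,"translation":[0,-0.015,-0.06],"twist":[0,0,0]},
    {"grip":0,"translation":[0,0.02,-0.09],"twist":[0,0,0]},
    {"grip":0,"translation":[0,0.06,-0.09],"twist":[0,0,0]}
  ]
}}

```text
clock: 5.52
eef_pos: [0.5698, 0.1711, 0.1861]
tool_rot: [0.011, 1.0, -0.002, 0.005]
ft_force: [0.0, 0.0, -0.5]
grip_width: -0.0001
```

Run:
```python
from h import *
from workcell import bot,camera
import pickle
a=camera('side');b=camera('top'); pickle.dump((a,b),open('v.pkl','wb'))
cv2.imwrite('pics/s3.png',cv2.resize(a['color'][210:380,190:400],None,fx=3.5,fy=3.5,interpolation=cv2.INTER_CUBIC))
cv2.imwrite('pics/t3.png',cv2.resize(b['color'][110:260,160:420],None,fx=3,fy=3,interpolation=cv2.INTER_CUBIC))
```

```text
(no output)
```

View pics/s3.png

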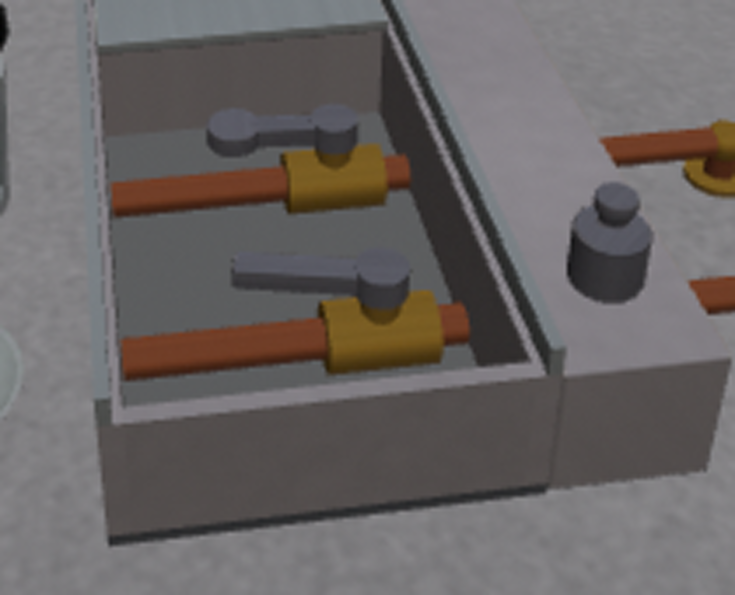

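View pics/t3.png

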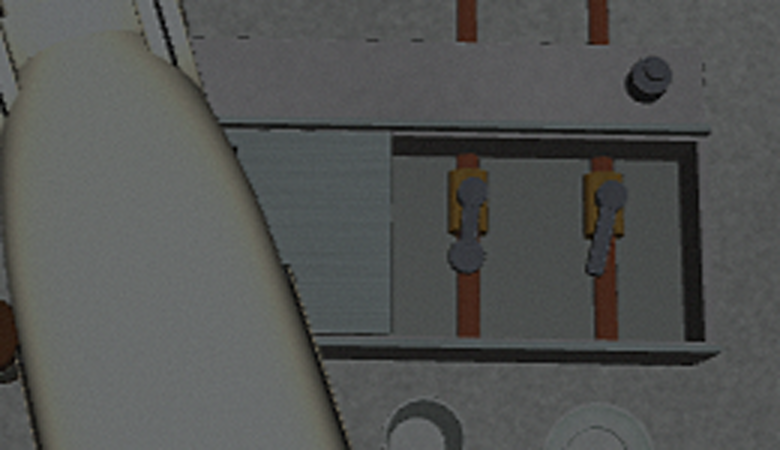

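Run:
```python
from h import *
import pickle
a,b=pickle.load(open('v.pkl','rb'))
f=lambda x:(np.array(x,float)+.5)/3-.5+np.array([160,110])
g=lambda x:(np.array(x,float)+.5)/3.5-.5+np.array([190,210])
O=np.array([.5645,.0145]);y=-.0185;M=np.array([[np.cos(y),-np.sin(y)],[np.sin(y),np.cos(y)]])
def show(n,P): print(n,P.round(4),'local',((P[:,:2]-O)@M).round(4))
show('disc top',ray(b,f([[466,256]]),.062)); show('disc side',ray(a,g([[234,126]]),.062))
show('hub',ray(b,f([[472,190]]),.068)); show('plain end',ray(b,f([[596,268]]),.062)); show('phub',ray(b,f([[609,194]]),.068))
show('cover edge',ray(b,f([[391,133],[391,333]]),.078))
ax=O+M@np.array([.038,-.075]);print('axis expected',ax, 'plain',O+M@np.array([.038,-.185]))
```

```text
disc top [[ 0.5479 -0.0542  0.062 ]] local [[-0.0153 -0.069 ]]
disc side [[ 0.5495 -0.0599  0.062 ]] local [[-0.0136 -0.0746]]
hub [[ 0.5996 -0.0595  0.068 ]] local [[ 0.0365 -0.0734]]
plain end [[ 0.5382 -0.1555  0.062 ]] local [[-0.0231 -0.1704]]
phub [[ 0.5962 -0.1671  0.068 ]] local [[ 0.035 -0.181]]
cover edge [[0.6434 0.0041 0.078 ]
 [0.485  0.0063 0.078 ]] local [[ 0.079  -0.0089]
 [-0.0793 -0.0096]]
axis expected [ 0.60110608 -0.06119013] plain [ 0.59907119 -0.1711713 ]
```

Call:
{"api": "send_rows", "payload": {
  "deltas": [
    {"grip":0,"translation":[0.002,-0.055,0],"twist":[0,0,0]},
    {"grip":0,"translation":[0.004,-0.11,0],"twist":[0,0,0]},
    {"grip":0,"translation":[0.006,-0.165,0],"twist":[0,0,0]},
    {"grip":0,"translation":[0.01,-0.22,0],"twist":[0,0,0]},
    {"grip":0,"translation":[0.01,-0.276,0],"twist":[0,0,0]}
  ]
}}

```text
clock: 6.25
eef_pos: [0.553, -0.1036, 0.1846]
tool_rot: [0.008, 1.0, -0.002, 0.003]
ft_force: [0.6, -0.0, 0.5]
grip_width: -0.0001
```

Call:
{"api": "send_rows", "payload": {
  "deltas": [
    {"grip":0,"translation":[0,0,0],"twist":[0,0,0]},
    {"grip":0,"translation":[0,0,0],"twist":[0,0,0]}
  ]
}}

```text
clock: 6.5
eef_pos: [0.5527, -0.1038, 0.1848]
tool_rot: [0.008, 1.0, -0.001, 0.003]
ft_force: [0.4, 0.4, -0.0]
grip_width: 0.0001
```

Call:
{"api": "send_rows", "payload": {
  "deltas": [
    {"grip":0,"translation":[0,-0.003,0.04],"twist":[0,0,0]},
    {"grip":0,"translation":[0,-0.003,0.08],"twist":[0,0,0]},
    {"grip":0,"translation":[0,-0.003,0.1],"twist":[0,0,0]},
    {"grip":0,"translation":[0,-0.003,0.1],"twist":[0,0,0]}
  ]
}}

```text
clock: 7.0
eef_pos: [0.5518, -0.105, 0.083]
tool_rot: [0.007, 1.0, -0.0, 0.001]
ft_force: [-0.4, 1.3, -0.6]
grip_width: -0.0001
```

Run:
```python
from h import *
from workcell import bot,camera
a=camera('side');b=camera('wrist')
cv2.imwrite('pics/s4.png',cv2.resize(a['color'][180:380,150:400],None,fx=3,fy=3,interpolation=cv2.INTER_CUBIC))
cv2.imwrite('pics/w4.png',b['color'])
```

```text
(no output)
```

View pics/s4.png

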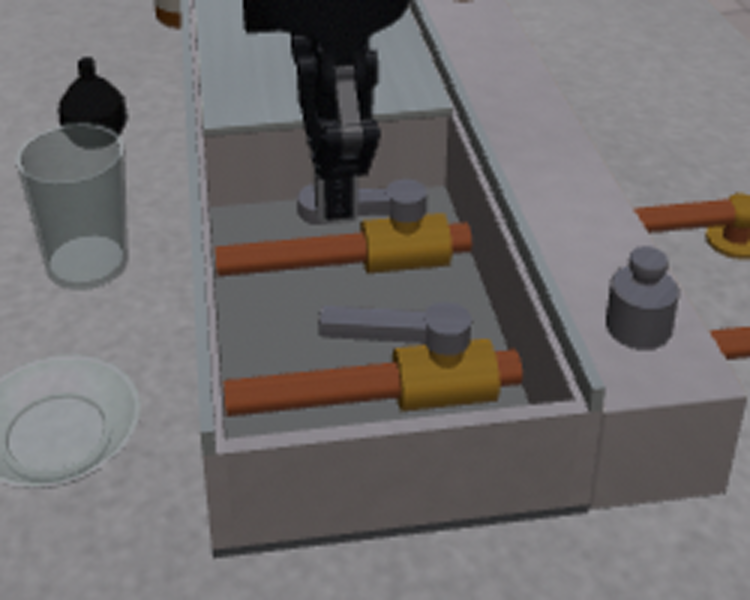

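View pics/w4.png

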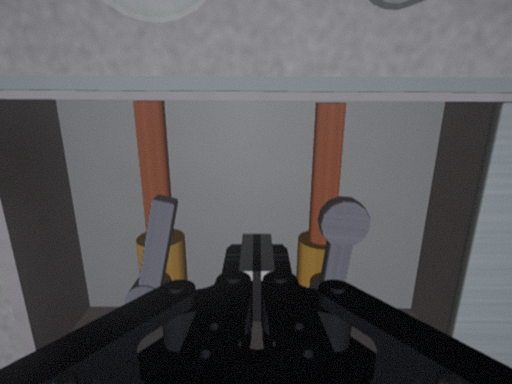

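Call:
{"api": "send_rows", "payload": {
  "deltas": [
    {"grip":0,"translation":[0,0,0.02],"twist":[0,0,0]},
    {"grip":0,"translation":[0,0,0.035],"twist":[0,0,0]},
    {"grip":0,"translation":[0,0,0.035],"twist":[0,0,0]}
  ]
}}

```text
clock: 7.48
eef_pos: [0.5535, -0.1056, 0.05]
tool_rot: [0.007, 1.0, -0.001, 0.003]
ft_force: [-0.2, 0.1, 0.8]
grip_width: 0.0001
```

Call:
{"api": "send_rows", "payload": {
  "deltas": [
    {"grip":0,"translation":[0,0.009,0],"twist":[0,0,0]},
    {"grip":0,"translation":[0,0.018,0],"twist":[0,0,0]},
    {"grip":0,"translation":[0.003,0.027,0],"twist":[0,0,0]},
    {"grip":0,"translation":[0.003,0.036,0],"twist":[0,0,0]},
    {"grip":0,"translation":[0.003,0.045,0],"twist":[0,0,0]}
  ]
}}

```text
clock: 8.1
eef_pos: [0.5528, -0.0613, 0.051]
tool_rot: [0.008, 1.0, -0.002, 0.004]
ft_force: [3.5, -5.2, 1.5]
grip_width: -0.0003
```

Call:
{"api": "send_rows", "payload": {
  "deltas": [
    {"grip":0,"translation":[0.003,0.011,0.002],"twist":[0,0,0]},
    {"grip":0,"translation":[-0.001,0.02,0.002],"twist":[0,0,0]},
    {"grip":0,"translation":[-0.007,0.028,0.002],"twist":[0,0,0]},
    {"grip":0,"translation":[-0.011,0.033,0.002],"twist":[0,0,0]},
    {"grip":0,"translation":[-0.015,0.036,0.002],"twist":[0,0,0]}
  ]
}}

```text
clock: 8.72
eef_pos: [0.568, -0.0257, 0.0485]
tool_rot: [0.008, 1.0, -0.003, 0.004]
ft_force: [-1.2, -5.4, 0.3]
grip_width: -0.0002
```

Run:
```python
from h import *
from workcell import bot,camera
a=camera('side');b=camera('wrist')
cv2.imwrite('pics/s5.png',cv2.resize(a['color'][180:380,150:400],None,fx=3,fy=3,interpolation=cv2.INTER_CUBIC))
cv2.imwrite('pics/w5.png',b['color'])
```

```text
(no output)
```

View pics/s5.png

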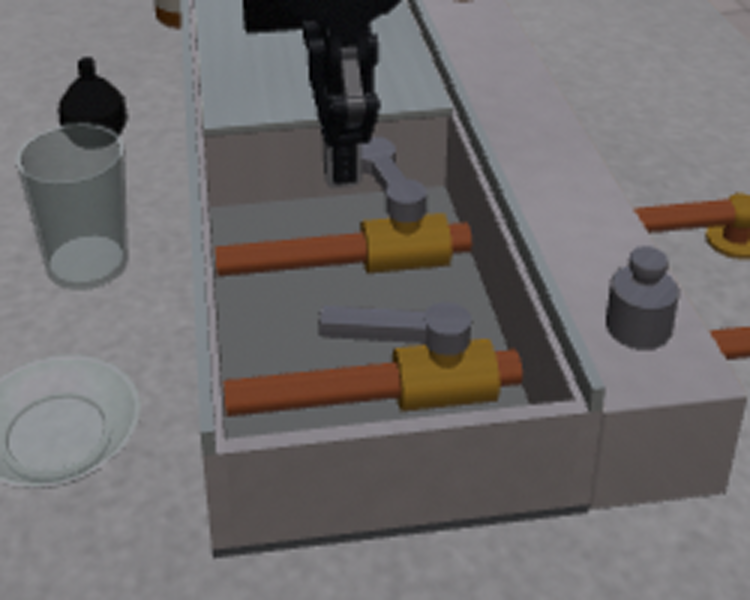

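View pics/w5.png

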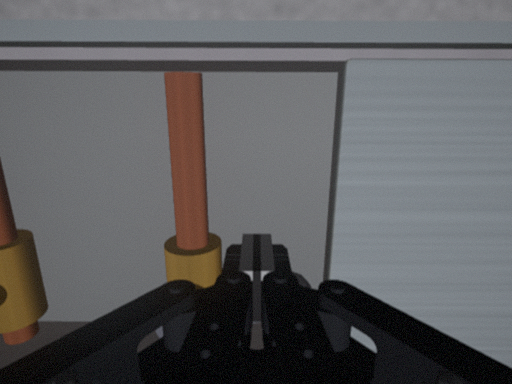

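Call:
{"api": "send_rows", "payload": {
  "deltas": [
    {"grip":0,"translation":[-0.003,0.001,0],"twist":[0,0,0]},
    {"grip":0,"translation":[-0.006,0.002,0],"twist":[0,0,0]},
    {"grip":0,"translation":[-0.009,0.002,0],"twist":[0,0,0]}
  ]
}}

```text
clock: 9.2
eef_pos: [0.5769, -0.0223, 0.0483]
tool_rot: [0.007, 1.0, -0.001, 0.003]
ft_force: [-3.4, 0.6, 2.3]
grip_width: -0.0001
```

Call:
{"api": "send_rows", "payload": {
  "deltas": [
    {"grip":0,"translation":[-0.002,0,0],"twist":[0,0,0]},
    {"grip":0,"translation":[-0.004,0,0],"twist":[0,0,0]},
    {"grip":0,"translation":[-0.004,0,0],"twist":[0,0,0]}
  ]
}}

```text
clock: 9.57
eef_pos: [0.5778, -0.022, 0.048]
tool_rot: [0.007, 1.0, -0.001, 0.0]
ft_force: [-9.5, -1.0, 6.1]
grip_width: 0.0001
```

Call:
{"api": "send_rows", "payload": {
  "deltas": [
    {"grip":0,"translation":[-0.004,0,0],"twist":[0,0,0]},
    {"grip":0,"translation":[-0.006,0,0],"twist":[0,0,0]},
    {"grip":0,"translation":[-0.006,0,0],"twist":[0,0,0]},
    {"grip":0,"translation":[-0.006,0,0],"twist":[0,0,0]}
  ]
}}

```text
clock: 10.07
eef_pos: [0.5781, -0.0219, 0.0478]
tool_rot: [0.007, 1.0, -0.001, -0.005]
ft_force: [-16.1, -0.8, 11.7]
grip_width: 0.0001
```

Firm stop. Back off towards −x, then up and away.

Call:
{"api": "send_rows", "payload": {
  "deltas": [
    {"grip":0,"translation":[0.008,0,0],"twist":[0,0,0]},
    {"grip":0,"translation":[0.015,-0.008,0],"twist":[0,0,0]},
    {"grip":0,"translation":[0.015,-0.008,-0.04],"twist":[0,0,0]},
    {"grip":0,"translation":[0.015,-0.008,-0.09],"twist":[0,0,0]},
    {"grip":0,"translation":[0.015,-0.008,-0.14],"twist":[0,0,0]}
  ]
}}

```text
clock: 10.7
eef_pos: [0.5652, -0.0298, 0.1895]
tool_rot: [0.007, 1.0, -0.0, -0.004]
ft_force: [1.6, -0.5, 0.9]
grip_width: -0.0001
```

Call:
{"api": "send_rows", "payload": {
  "deltas": [
    {"grip":0,"translation":[0,0.05,0],"twist":[0,0,0]},
    {"grip":0,"translation":[0,0.1,0],"twist":[0,0,0]},
    {"grip":0,"translation":[0,0.15,0],"twist":[0,0,0]},
    {"grip":0,"translation":[0,0.2,0],"twist":[0,0,0]},
    {"grip":0,"translation":[0,0.2,0],"twist":[0,0,0]}
  ]
}}

```text
clock: 11.32
eef_pos: [0.5685, 0.1738, 0.1893]
tool_rot: [0.004, 1.0, 0.0, -0.003]
ft_force: [0.1, -0.1, -0.1]
grip_width: 0.0003
```

Run:
```python
from h import *
from workcell import bot,camera
import pickle
a=camera('side');b=camera('top'); pickle.dump((a,b),open('v2.pkl','wb'))
cv2.imwrite('pics/s6.png',a['color'])
cv2.imwrite('pics/t6.png',cv2.resize(b['color'][110:260,160:420],None,fx=3,fy=3,interpolation=cv2.INTER_CUBIC))
```

```text
(no output)
```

View pics/s6.png

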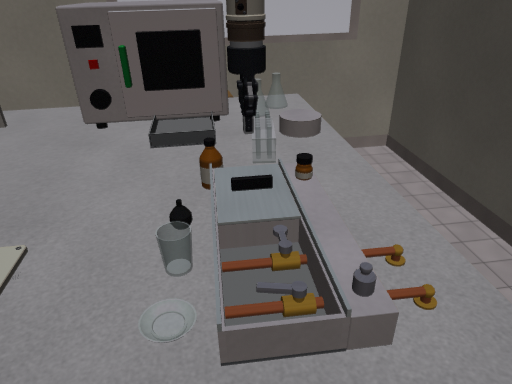

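View pics/t6.png

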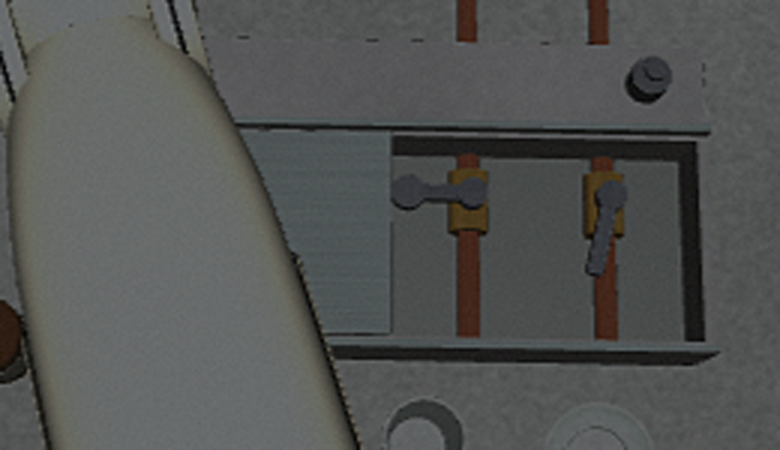

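Run:
```python
from h import *
import pickle
a,b=pickle.load(open('v2.pkl','rb'))
f=lambda x:(np.array(x,float)+.5)/3-.5+np.array([160,110])
O=np.array([.5645,.0145]);y=-.0185;M=np.array([[np.cos(y),-np.sin(y)],[np.sin(y),np.cos(y)]])
for zh in(.062,.068):
  P=np.vstack([ray(b,f([[408,191]]),.062),ray(b,f([[472,190.5]]),zh)]); L=(P[:,:2]-O)@M; d=L[0]-L[1]; print(L,np.linalg.norm(d),np.arctan2(d[1],-d[0]))
print((ray(b,f([[391,133],[391,333]]),.078)[:,:2]-O)@M)
```

```text
[[ 0.03624279 -0.02347003]
 [ 0.03750963 -0.07404135]] 0.0505871850205256 1.5457511258211476
[[ 0.03624279 -0.02347003]
 [ 0.03604625 -0.07337183]] 0.04990218854110629 1.5747348587532088
[[ 0.07903283 -0.0089391 ]
 [-0.07933245 -0.00963162]]
```

Handle measures about 1.55–1.57 rad and the cover is at its stop. The plain lever and bystanders haven't moved, and the hand is clear.

Run:
```python
from workcell import bot
print(bot.job_done())
```

```text
the job is handed in; nothing more can be done
None
```

I slid the cover onto the deck by its rib until it reached the stop. I then swept the marked handle (the stopcock at box y -75 mm) clockwise to its stop, pressed it firmly there, and withdrew the hand. The job was handed in at about 11.4 s of the 53 s allowed; no verdict was reported.

- **Cover:** its trailing edge measured at box y -9 mm, which matches a value of about 0.24 m.
- **Marked handle:** the last top view gave 1.55 to 1.57 rad, the spread coming from the assumed height of the hub top. The firm stop agreed, with the force rising to 16 N while the fingers no longer advanced.
- **Plain lever:** it sits at the same pixel position in the top view before and after the handle was pushed.
- **Other items:** none looked moved in the last pictures, but I compared them by eye rather than measuring each one. The arm hid the reagent jar and part of the beaker in the last top view, so those were seen only from the side.
- **Hand:** it was clear at 0.19 m height with near-zero force.

One check disagreed: the side and top views placed the marked disc about 6 mm apart in y before the handle was pushed. I started the sweep with about 20 mm of clearance, so this did not matter.

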